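Draw a telescoping reading lamp out over the pegboard

ROBOT

A 6-joint arm with a two-finger parallel gripper is mounted at the origin on the work surface. World frame = base frame: x ahead of the robot, y to its left, z up, the work surface at z = 0. Lengths are in m, angles in rad, forces in N, time in s.
With the tool pointing down it reaches from about 0.3 to 0.875 m from the base axis. Payload 6.4 kg.
Tool frame: the origin (TCP) lies midway between the tips of the shut fingers; the grasp point (between the pads) lies 19 mm behind it; x points along the fingers, y is the direction in which the jaws open and shut, and the axes are right-handed (so a half turn about x gives the same grasp; the last joint's range is limited). The gripper opens to 85 mm and grips with 20 to 120 N. Pads are 22 mm wide; open, the fingers measure 114 mm over their backs; the gripper's body (76 mm by 85 mm) begins 54 mm behind the grasp point. The pads swing forward as they close: fully open they stand 13 mm farther back than shut.
Start: joints at [0.895, 0.181, 1.607, -0, 1.354, -0.206], TCP at [0.26, 0.513, 0.231] pointing down, gripper open.
Joint ranges: [-2.99, 2.99], [-0.89, 2.07], [0.3, 2.58], [-1.14, 4.28], [0, 2.63], [-3.12, 3.12]. Speed limits (rad/s): [2.57, 2.57, 3.01, 3.14, 3.14, 3.14].

INTERFACE

Orientations are given as a unit quaternion [w, x, y, z].
In Python, from bench import ctrl gives the robot as it stands.
- The arm moves only by the tool step_arm, never from a script. Its argument "motion" is a list of rows, each a list of 7 numbers: the shift along the tool's x, y, z in mm, then the turn, a rotation vector about the tool's x, y, z in degrees, then the closure in counts, from 0 (fully open) to 255 (shut). In form: [[tx, ty, tz, rx, ry, rz, hand], ...]. A call has 1 to 10 rows; each row is the pose to reach, as a shift and turn from the pose commanded when the call began, along the tool's axes at that moment; what a row does not reach only later rows make up. A row lasts 1/8 s, in which the tool goes at most 62.5 mm and 10.7 degrees, less where a joint would pass 70% of its speed; a pose out of reach is approached as far as the arm can. A call with a gripper value outside its range is refused whole. The fingers move at their own pace and stop on an object; the grip force is fixed at half the most. Time passes only in rows, so rows that repeat a pose let the fingers close. It gives the time, the measured TCP pose, the force and the opening at its end, in the units of the state.
- ctrl.get_obs(): the state, without advancing time (a new reading comes with each control period).
- ctrl.camera(name): name is "scene" or "top"; returns (picture, depth): 480x640x3 uint8, red, green, blue; 480x640 float32, m along the optical axis (not along the pixel's ray), 0 where there is no reading.
- ctrl.camera_info(name): a dict with "fx", "fy", "cx", "cy" (pixels), "T" (4x4, takes a point from camera to world coordinates). Camera axes: x right, y down, z forward; pixel columns grow to the right and rows downward; lengths in m; the calibration is good to about 2 mm. A picture is of the moment at which its call begins. camera_info takes no time and is no camera call.
- ctrl.hand_in(): hands the job in, once; it reports no verdict.
The state is a dict: "time_s": time; "q": joint angles; "dq": joint speeds; "joint_efforts": joint torques, N m; "eef_pos": TCP position; "eef_rot": TCP orientation; "wrist_force": force on the tool from outside, world axes, zero at the start; "torque": the same for the moment, N m; "opening": opening from 0.0 (shut) to 1.0 (fully open).
Only numpy, scipy, OpenCV 4.12 (cv2) and the standard library are available. Lean on these libraries where they do the work, as an engineer would, in place of code of your own. Each camera call takes 0.05 s, during which the arm holds its last target. There are 200 camera calls.

TASK

Set the reading lamp over the pegboard: squeeze the spring button in its arm flush, slide the outer tube out and let the button pop up through whichever hole brings the shade nearest to above the middle of the board (a button that has popped up in a hole short of that one must be pressed again). Have the shade tipped down all the way so that it faces straight down at the board, and the lamp switched on at its rocker. Leave the pegboard, tin, rook and dice cup where they stand.

Things in the scene. Friction and masses are not known exactly. Their poses are not given: they have to be found in the camera images.
- button_spot (a point): Fixed point on the level axis of the lamp's arm, at its spring button: a round-topped brass pin, 10 mm across, held in the fixed inner tube. It looks out level along +x of lamp through a hole in the sliding outer tube; its top is 18.5 mm from this point when out, 6 mm proud of the tube. Above, below and to each side 60 mm are free, so it can be pinched flush across the tube from above.
- button (a joint): How far the button is pushed in, m: 0 = fully out (tube locked both ways), 0.006 = flush with the tube, about 0.008 = under the tube wall. Spring: 3 N when out, 5.6 N flush. Pinched flush between one finger and a finger on the tube's far side, it slips under the hole's edge when the tube is drawn along by the same pinch (about 10 N).
- sleeve (a joint): How far the outer tube (dark steel, 25 mm diameter, 162 mm long) is drawn out, m, along +y of lamp. Starts at 0. Holes at 0, 0.040 and 0.080, each 12 mm wide (1 to 1.5 mm play either way). Between holes the button stays down by itself; when the next hole comes over it, it springs up and stops the tube. Sliding takes about 3 N.
- shade_pivot (a point): Pivot of the shade, on the arm's axis at the outer tube's outer end: 75 mm + sleeve beyond button_spot; moves with the tube, which ends 13 mm short of it. White conical shade, 98 mm across the rim, reaching 88 mm from the pivot. Seen from above, this point must come as near as the holes allow to board_center.
- shade (a joint): Tilt of the shade, rad: 0 = faces straight down (its stop), growing as it tips up and outward, towards +y of lamp, 1.45 at most. Starts between 0.8 and 1.3. The hinge is stiff (0.2 N m) and stays where left; shut fingers can push it down from above and outside, 3 to 6 N near the rim.
- shade_rim (a point): Point on the edge of the shade's rim, on the side that is uppermost while the shade is tipped up: 80 mm from shade_pivot along the shade's axis and 49 mm square to it. With the shade straight down it lies 49 mm outward of the pivot (+y of lamp) and 80 mm below it.
- lamp: The lamp, screwed to the lower shelf; origin at the foot of its column, on the shelf top, z up. White base plate 110 mm (x) by 240 mm (y, from -165 to 75), 22 mm thick; brass column 18 mm thick with a dark head 34 mm across, its top 227 mm up. The arm leaves the head along +y, its axis 205 mm up; the button is 125 mm from the column.
- switch (a joint): Black rocker switch, 28 by 56 mm, on the base plate 125 mm from the column, on the side away from the arm. rad: 0 = off (its end with the green dot stands up), 0.34 = on (that end fully down). Stays where left; 3 to 4 N at the dot.
- switch_on_end (a point): The green dot on the rocker's top, at the end to be pressed down: 20 mm from the rocker's hinge, on the side away from the column. It goes down about 6.5 mm.
- board_center (a point): Middle of the top of the clear plastic pegboard (130 by 170 mm, 11 mm high, coloured pegs 16 mm above it), loose on the upper oak shelf under the lamp's shade. Not to be moved.
- tin_center (a point): Stainless steel tin with screw-top lid, 77 mm in diameter, 104 mm tall, on the lower shelf beyond the lamp. Point half-way up. Not to be moved.
- rook_center (a point): Dark wooden rook, 58 mm in diameter, 97 mm tall, on the lower shelf beyond the lamp. Point half-way up. Not to be moved.
- cup_center (a point): Red dice cup, 76 mm in diameter, 92 mm tall, on the lower shelf beyond the lamp. Point half-way up. Not to be moved.
Mind the look-alikes: they are no part of the job. Of the things shaped like the part that bears board_center, the clear one is meant.

How it is judged:
By the outcome, as a careful person would: the job done as asked, in the order asked, and still so for the second after the job is handed in, with the robot touching nothing.
It also fails if it takes over 58 s, if anything falls off the work surface, if the arm or the gripper's body presses on something with over 40 N, if the wrist force passes 120 N, or if a joint passes its speed limit or range.

## Working session

There is one attempt and no reset: what is moved stays moved. The work goes in short steps, Python scripts to look and compute and a tool call to move; the robot and the scene stay as the last step left them, time stands still between calls to the robot, and variables do not carry over. Pictures are saved under pics/ and viewed, about 8 in all and at most 12, crops included, and the job is handed in when it is done.

Besides the shell and the picture viewer there is one more tool, called after "Call:" in YAML: its name, and indented under it one key for each argument. step_arm: Moves the arm, as the interface text tells. Its arguments: {"type":"object","properties":{"motion":{"type":"array","items":{"type":"array","items":{"type":"number"}}}},"required":["motion"]}

```bash
mkdir -p pics; cat > h.py <<'E'
import numpy as np, cv2
from bench import ctrl
from scipy.spatial.transform import Rotation as R
def snap(n,tag):
    im,d=ctrl.camera(n); cv2.imwrite(f'pics/{tag}.png',cv2.cvtColor(im,cv2.COLOR_RGB2BGR)); np.save(f'pics/{tag}.npy',d); return im,d
def cloud(n,d):
    i=ctrl.camera_info(n); v,u=np.indices(d.shape)
    P=np.stack([(u-i['cx'])/i['fx']*d,(v-i['cy'])/i['fy']*d,d],-1)
    return P@i['T'][:3,:3].T+i['T'][:3,3]
def proj(n,p):
    i=ctrl.camera_info(n); c=i['T'][:3,:3].T@(np.array(p)-i['T'][:3,3]); return i['fx']*c[0]/c[2]+i['cx'],i['fy']*c[1]/c[2]+i['cy']
def rot(o): return R.from_quat(np.r_[o['eef_rot'][1:],o['eef_rot'][0]])
E
python3 - <<'E'
from h import *
for n in('scene','top'):
    snap(n,n+'0'); i=ctrl.camera_info(n); print(n,i['fx'],i['cx'],i['cy'],np.round(i['T'],3))
o=ctrl.get_obs(); print(o['eef_pos'],o['eef_rot'],rot(o).as_matrix().round(3),o['opening'],o['time_s'])
E
```

```text
scene 434.0176927169611 316.7488467246739 243.70186274599902 [[-0.652  0.616 -0.442  0.959]
 [ 0.758  0.528 -0.383  0.429]
 [-0.002 -0.585 -0.811  0.995]
 [ 0.     0.     0.     1.   ]]
top 564.4927450808483 322.2492463120988 236.89532798423434 [[ 0.005 -0.997  0.074  0.425]
 [-1.    -0.007 -0.024  0.049]
 [ 0.024 -0.074 -0.997  1.398]
 [ 0.     0.     0.     1.   ]]
[0.25997872 0.5123012  0.23047439] [ 0.68744284  0.16407624  0.68792642 -0.16510169] [[-0.001  0.453  0.892]
 [-0.001  0.892 -0.453]
 [-1.    -0.002 -0.   ]] 1.0001890018434774 0.1
```

View pics/scene0.png

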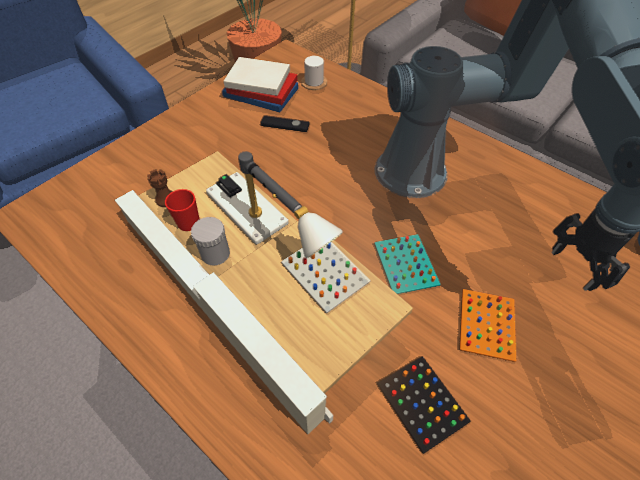

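View pics/top0.png

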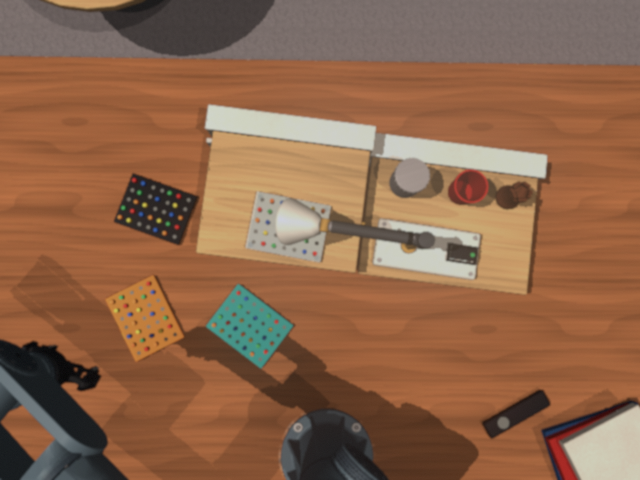

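The scene view shows the lamp arm running from its head at (247,160) to the shade at (318,232), over the clear board at (325,275). In the top view the head is at (427,240), the shade at (297,221), the clear board at (288,227), and the rocker's green dot at about (473,255). Next I'll measure these.

```bash
python3 - <<'E'
from h import *
d=np.load('pics/top0.npy'); P=cloud('top',d); im=cv2.imread('pics/top0.png')
def p(u,v): return P[v,u].round(4)
for n,uv in dict(head=(427,240),arm1=(400,237),arm2=(370,233),arm3=(345,229),shelfL=(370,270),shelfU=(230,170),shelfU2=(345,260),board=(270,247),rock=(460,255),base=(385,260),tin=(412,176),cup=(470,185),rook=(518,192),wall=(290,128)).items(): print(n,p(*uv))
reg=np.zeros(d.shape,bool); reg[205:262,320:445]=1
zs=p(370,270)[2]
# base plate: white pixels near zs+.022
hsv=cv2.cvtColor(im,cv2.COLOR_BGR2HSV)
m=(abs(P[...,2]-zs-.022)<.006)&(P[...,0]<.55); m[:,:365]=0; m[:,490:]=0; m[:210]=0;m[285:]=0
r=cv2.minAreaRect(P[m][:,:2].astype(np.float32)*1000); print('base',r,cv2.boxPoints(r).round(1).tolist(),m.sum())
# arm axis points
a=reg&(P[...,2]>zs+.19)&(P[...,2]<zs+.26); Q=P[a]; 
c=Q[:,:2].mean(0); w=np.linalg.svd(Q[:,:2]-c,full_matrices=False)[2][0]; print('arm',c,w,Q[:,2].max(),np.percentile(Q[:,2],[50,95]),a.sum())
for y in np.arange(Q[:,1].min(),Q[:,1].max(),.02):
    s=Q[abs(Q[:,1]-y)<.01]; print(y.round(3),s[:,0].min().round(4),s[:,0].max().round(4),s[:,2].max().round(4),len(s))
zu=p(230,170)[2]
b=(P[...,2]>zu+.006)&(P[...,2]<zu+.035); b[:,:236]=0; b[:,340:]=0; b[:185]=0;b[270:]=0
r=cv2.minAreaRect(P[b][:,:2].astype(np.float32)*1000); print('board',r,b.sum())
g=(hsv[...,0]>45)&(hsv[...,0]<85)&(hsv[...,1]>120); g[:,:440]=0; g[:240]=0; g[270:]=0; g[:,490:]=0
print('dot',P[g].mean(0),g.sum(),np.argwhere(g).mean(0))
ims=cv2.imread('pics/top0.png')[160:290,230:500]; cv2.imwrite('pics/c1.png',cv2.resize(ims,None,fx=2.95,fy=2.95,interpolation=2))
ims=cv2.imread('pics/scene0.png')[140:320,180:400]; cv2.imwrite('pics/c2.png',cv2.resize(ims,None,fx=3.3,fy=3.3,interpolation=2))
E
```

```text
head [ 0.5014 -0.181   0.3072]
arm1 [ 0.5076 -0.1298  0.2983]
arm2 [ 0.5151 -0.0709  0.2977]
arm3 [ 0.5231 -0.0222  0.2918]
shelfL [ 0.4462 -0.0949  0.0766]
shelfU [0.6679 0.2269 0.1389]
shelfU2 [ 0.4672 -0.0322  0.1398]
board [0.4944 0.1342 0.1526]
rock [ 0.4805 -0.2947  0.1238]
base [ 0.4689 -0.1268  0.1021]
tin [ 0.6501 -0.1756  0.1825]
cup [ 0.6485 -0.3323  0.081 ]
rook [ 0.6202 -0.4166  0.1611]
wall [0.7606 0.0925 0.157 ]
base ((496.92352294921875, -224.92355346679688), (241.22836303710938, 110.18626403808594), 81.69036102294922) [[425.0, -336.29998779296875], [534.0, -352.20001220703125], [568.9000244140625, -113.5], [459.79998779296875, -97.5999984741211]] 2855
arm [ 0.51629357 -0.08698151] [0.14998293 0.98868859] 0.31263899235935777 [0.29530339 0.30705878] 1537
-0.195 0.4899 0.5173 0.3106 59
-0.175 0.4865 0.5194 0.3126 193
-0.155 0.4927 0.5206 0.3076 142
-0.135 0.4964 0.5222 0.3031 133
-0.115 0.5001 0.5262 0.3026 129
-0.095 0.5024 0.528 0.3026 126
-0.075 0.5058 0.5318 0.3021 130
-0.055 0.5079 0.5378 0.303 144
-0.035 0.5115 0.5375 0.3013 130
-0.015 0.5134 0.5394 0.303 124
0.005 0.517 0.5443 0.3011 126
0.025 0.5189 0.5516 0.2995 101
board ((542.015625, 95.01887512207031), (169.1210174560547, 129.90289306640625), 79.31090545654297) 1920
dot [nan nan nan] 0 [nan nan]<stdin>:20: RuntimeWarning: Mean of empty slice.
  ret = um.true_divide(
```

View pics/c1.png

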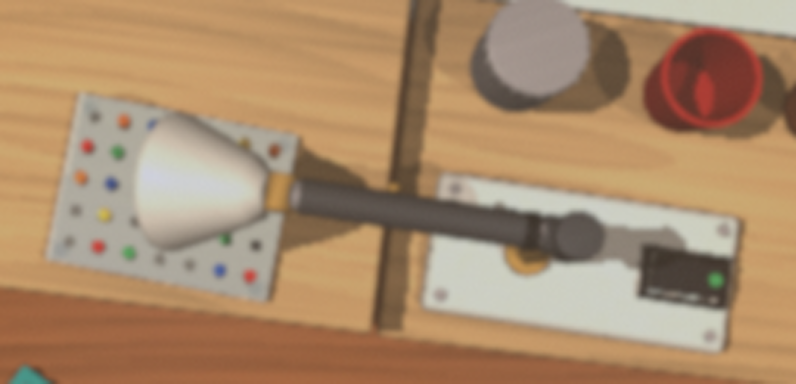

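View pics/c2.png

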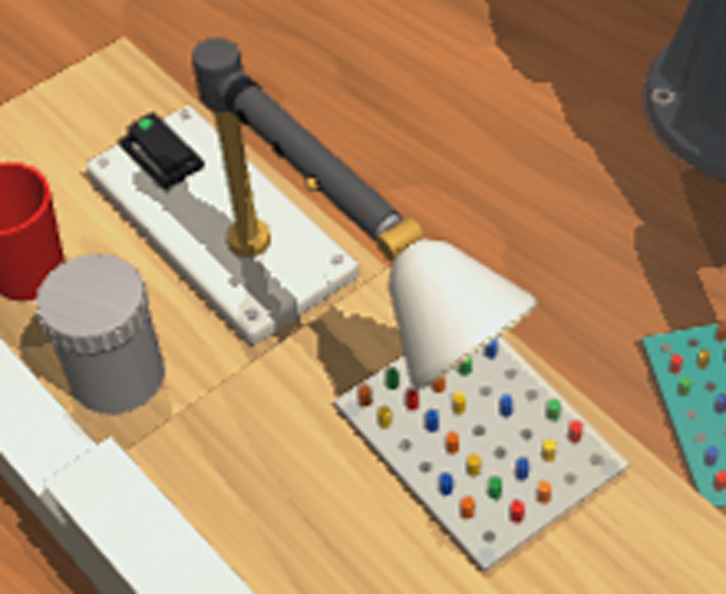

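The crops show the brass button at scene pixel (274,195), on the +x side of the tube. The green dot is at top pixel (473,255), and the clear board's corners are visible. I'll check the lamp frame by projecting it back into the images and work out the first move.

```bash
cat >> h.py <<'E'
yl=np.array([.1465,.9892,0]); xl=np.array([.9892,-.1465,0]); zl=np.array([0,0,1.])
L0=np.array([.5035,-.1804,.080])
def lamp(x,y,z): return L0+x*xl+y*yl+z*zl
def to(p,ydir=None,xdir=(0,0,-1)):
    o=ctrl.get_obs(); r=rot(o); t=r.inv().apply(np.array(p)-o['eef_pos'])*1000
    w=np.zeros(3)
    if ydir is not None:
        x=np.array(xdir,float); M=np.stack([x,ydir,np.cross(x,ydir)],1); w=(r.inv()*R.from_matrix(M)).as_rotvec(degrees=True)
    return t.round(1),w.round(1)
E
python3 - <<'E'
from h import *
print('button scene',proj('scene',lamp(.0185,.125,.205)),'seen 274.5,195.5')
print('pivot top',proj('top',lamp(0,.2,.205)),'dot top',proj('top',lamp(0,-.145,.04)),'scene',proj('scene',lamp(0,-.145,.04)),'seen 472.7,254.6 ; scene 224,178')
print('col head top',proj('top',lamp(0,0,.227)),proj('scene',lamp(0,0,.227)))
b=np.array([.542,.095,.15]); print('board in lamp',(b-L0)@yl,(b-L0)@xl, proj('top',b))
p=lamp(0,.125,.205); print(p); q=p.copy(); q[2]=.36; print(to(q,xl)); q[2]=.263; print(to(q,xl))
P=cloud('top',np.load('pics/top0.npy')); print(P[253:257,471:475].reshape(-1,3).round(3)[::3])
E
```

```text
button scene (np.float64(272.925639248821), np.float64(197.41252177162377)) seen 274.5,195.5
pivot top (np.float64(324.77037685579535), np.float64(224.2982374965789)) dot top (np.float64(472.2428615756037), np.float64(254.39119657461222)) scene (np.float64(224.06867254376567), np.float64(179.17374680915822)) seen 472.7,254.6 ; scene 224,178
col head top (np.float64(426.6521939688651), np.float64(238.93790668031593)) (np.float64(245.20790487965166), np.float64(156.11575189218001))
board in lamp 0.27806592999999996 -0.0022618999999999057 (np.float64(288.06468181987026), np.float64(225.7521916645769))
[ 0.5218125 -0.05675    0.285    ]
(array([-129.1, -389. ,  491.1]), array([71.5,  0. ,  0.1]))
(array([ -32.1, -388.9,  491.1]), array([71.5,  0. ,  0.1]))
[[ 0.485 -0.319  0.127]
 [ 0.485 -0.326  0.128]
 [ 0.483 -0.324  0.127]
 [ 0.48  -0.321  0.129]
 [ 0.478 -0.319  0.127]
 [ 0.479 -0.328  0.121]]
```

Call:
step_arm:
  motion:
    - [-60,0,0,0,0,0,0]
    - [-130,0,0,0,0,0,0]
    - [-130,-30,38,7,0,0,0]
    - [-130,-60,76,14,0,0,0]
    - [-130,-90,114,21,0,0,0]
    - [-130,-125,158,28,0,0,0]
    - [-130,-160,202,35,0,0,0]
    - [-130,-195,246,42,0,0,0]
    - [-130,-230,290,49,0,0,0]
    - [-130,-265,334,56,0,0,0]

```text
time_s: 1.35
eef_pos: [0.4384, 0.1235, 0.3611]
eef_rot: [0.529, 0.469, 0.529, -0.469]
wrist_force: [1.3, -0.0, -0.1]
opening: 0.998
```

```bash
python3 - <<'E'
from h import *
p=lamp(0,.125,.205); p[2]=.36; print(to(p,xl)); print(ctrl.get_obs()['wrist_force'],ctrl.get_obs()['dq'].round(2))
E
```

```text
(array([  1. ,  61.3, 188.9]), array([15.3, -0. ,  0. ]))
[ 1.27445645 -0.00968662 -0.1152884 ] [-0.96  0.11 -0.09  0.   -0.02  0.01]
```

Call:
step_arm:
  motion:
    - [0,15,48,5,0,0,0]
    - [0,31,95,10,0,0,0]
    - [0,46,142,15.3,0,0,0]
    - [0,61,189,15.3,0,0,0]
    - [0,61,189,15.3,0,0,0]
    - [0,61,189,15.3,0,0,0]

```text
time_s: 2.1
eef_pos: [0.5216, -0.0546, 0.3607]
eef_rot: [-0.462, -0.535, -0.463, 0.535]
wrist_force: [-0.3, 0.7, 0.5]
opening: 1.0
```

```bash
python3 - <<'E'
from h import *
p=lamp(0,.125,.205); p[2]=.263; print(to(p,xl)); snap('scene','s1'); snap('top','t1')
E
```

```text
(array([97.7,  0.6,  2.2]), array([ 0.2, -0. ,  0.1]))
```

Call:
step_arm:
  motion:
    - [40,0,2,0,0,0,0]
    - [80,0,2,0,0,0,0]
    - [97,0,2,0,0,0,0]
    - [97,0,2,0,0,0,60]
    - [97,0,2,0,0,0,120]
    - [97,0,2,0,0,0,150]

```text
time_s: 2.95
eef_pos: [0.5226, -0.057, 0.266]
eef_rot: [0.464, 0.535, 0.462, -0.534]
wrist_force: [-0.6, 1.0, 0.0]
opening: 0.414
```

```bash
python3 - <<'E'
from h import *
o=ctrl.get_obs();print(o['wrist_force'],o['opening'])
a,_=snap('scene','s2'); cv2.imwrite('pics/c3.png',cv2.resize(cv2.cvtColor(a,4)[120:270,200:360],None,fx=3.8,fy=3.8,interpolation=2))
E
```

```text
[-0.57113745  0.97557323  0.04194447] 0.41437811869284946
```

View pics/c3.png

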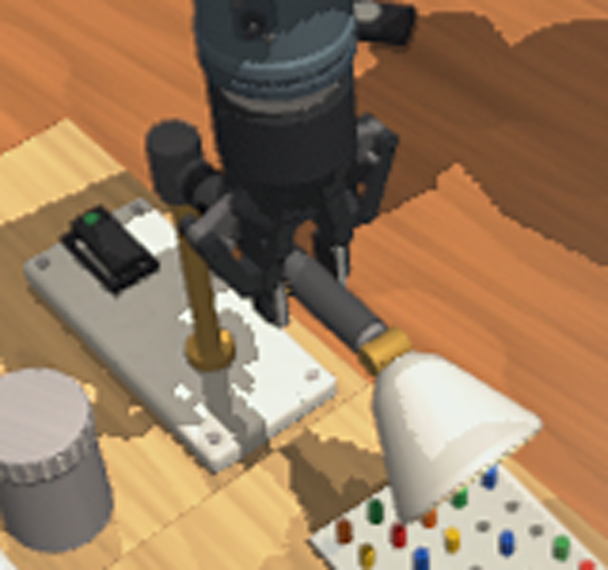

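The jaws straddle the tube at the button. Closing now.

Call:
step_arm:
  motion:
    - [0,0,0,0,0,0,190]
    - [0,0,0,0,0,0,255]
    - [0,0,0,0,0,0,255]
    - [0,0,0,0,0,0,255]

```text
time_s: 3.5
eef_pos: [0.5203, -0.0567, 0.2658]
eef_rot: [-0.462, -0.534, -0.464, 0.535]
wrist_force: [-10.0, 1.6, 10.2]
opening: 0.277
```

Call:
step_arm:
  motion:
    - [0,-1.5,-4,0,0,0,255]
    - [0,-1.5,-8,0,0,0,255]
    - [0,-1.5,-13,0,0,0,255]
    - [0,-1.5,-18,0,0,0,255]
    - [0,-1.5,-23,0,0,0,255]
    - [0,-1.5,-28,0,0,0,255]
    - [0,-1.5,-33,0,0,0,255]
    - [0,-1.5,-38,0,0,0,255]
    - [0,-1.5,-40,0,0,0,255]
    - [0,-1.5,-40,0,0,0,255]

```text
time_s: 4.75
eef_pos: [0.526, -0.0174, 0.2658]
eef_rot: [-0.463, -0.534, -0.462, 0.535]
wrist_force: [-3.2, -0.3, 6.3]
opening: 0.275
```

```bash
python3 - <<'E'
from h import *
o=ctrl.get_obs();print(o['wrist_force'],o['opening'],to(lamp(0,.125,.186),xl))
for n in('scene','top'):snap(n,n[0]+'3')
d=np.load('pics/t3.npy'); im=cv2.imread('pics/s3.png'); cv2.imwrite('pics/c4.png',cv2.resize(im[120:270,200:360],None,fx=3.8,fy=3.8,interpolation=2))
E
```

```text
[-3.22457673 -0.27549782  6.27752669] 0.2747884333880093 (array([-0.1,  1.5, 39.5]), array([ 0.2,  0.1, -0. ]))
```

View pics/c4.png

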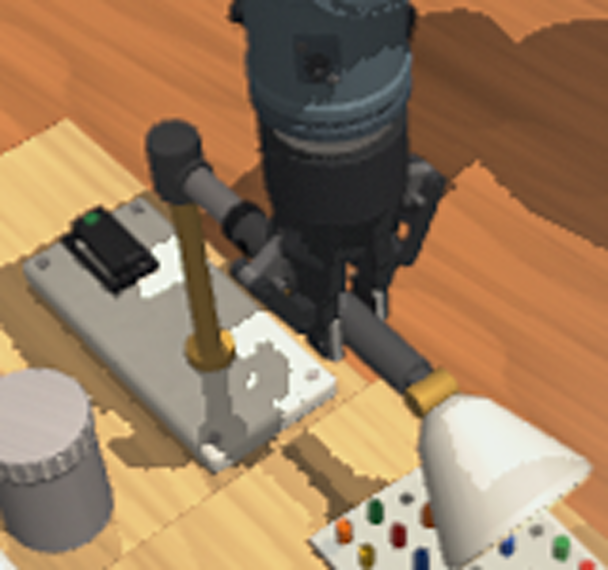

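The tube has slid out about 40 mm. I'll nudge it to feel whether the button has popped up.

Call:
step_arm:
  motion:
    - [0,0,-2,0,0,0,255]
    - [0,0,-3,0,0,0,255]
    - [0,0,-3,0,0,0,255]

```text
time_s: 5.22
eef_pos: [0.5262, -0.0155, 0.2658]
eef_rot: [-0.464, -0.534, -0.462, 0.535]
wrist_force: [-4.1, -5.9, 6.0]
opening: 0.27
```

The tube is locked in the 40 mm hole: force is building and the motion has stopped. I'll release, go back to the button, pinch and draw again.

Call:
step_arm:
  motion:
    - [0,0,2,0,0,0,60]
    - [0,0,2,0,0,0,60]
    - [0,0,2,0,0,0,60]
    - [0,0,20,0,0,0,60]
    - [0,0,41.5,0,0,0,60]
    - [0,0,41.5,0,0,0,120]
    - [0,0,41.5,0,0,0,190]
    - [0,0,41.5,0,0,0,255]
    - [0,0,41.5,0,0,0,255]
    - [0,0,41.5,0,0,0,255]

```text
time_s: 6.48
eef_pos: [0.5205, -0.0554, 0.2649]
eef_rot: [-0.463, -0.534, -0.463, 0.535]
wrist_force: [-3.3, -3.5, 5.4]
opening: 0.276
```

```bash
python3 - <<'E'
from h import *
o=ctrl.get_obs();print(o['wrist_force'],o['opening'],to(lamp(0,.125,.186),xl))
E
```

```text
[-3.29280782 -3.46068129  5.35016701] 0.27598605782040614 (array([-1.1,  1.5,  1.2]), array([ 0.2,  0.1, -0. ]))
```

Call:
step_arm:
  motion:
    - [0,0,-4,0,0,0,255]
    - [0,0,-8,0,0,0,255]
    - [0,0,-13,0,0,0,255]
    - [0,0,-18,0,0,0,255]
    - [0,0,-23,0,0,0,255]
    - [0,0,-28,0,0,0,255]
    - [0,0,-33,0,0,0,255]
    - [0,0,-38,0,0,0,255]
    - [0,0,-40,0,0,0,255]
    - [0,0,-40,0,0,0,255]

```text
time_s: 7.72
eef_pos: [0.5263, -0.0157, 0.265]
eef_rot: [-0.463, -0.534, -0.462, 0.535]
wrist_force: [-3.3, -4.5, 5.4]
opening: 0.275
```

Call:
step_arm:
  motion:
    - [0,0,-1.5,0,0,0,255]
    - [0,0,-3,0,0,0,255]
    - [0,0,-3,0,0,0,255]

```text
time_s: 8.1
eef_pos: [0.5263, -0.0152, 0.265]
eef_rot: [-0.464, -0.533, -0.461, 0.536]
wrist_force: [-5.3, -12.9, 6.1]
opening: 0.275
```

It has stopped again, so the button should be up in the third hole. Release, lift and look.

Call:
step_arm:
  motion:
    - [0,0,2,0,0,0,255]
    - [0,0,2,0,0,0,60]
    - [0,0,2,0,0,0,20]
    - [0,0,2,0,0,0,0]
    - [-50,0,2,0,0,0,0]
    - [-100,0,2,0,0,0,60]
    - [-130,0,50,0,0,0,160]
    - [-130,0,100,0,0,0,255]
    - [-130,0,100,0,0,0,255]

```text
time_s: 9.22
eef_pos: [0.512, -0.114, 0.3943]
eef_rot: [-0.462, -0.535, -0.462, 0.536]
wrist_force: [-0.1, -0.4, -0.0]
opening: 0.146
```

```bash
python3 - <<'E'
from h import *
a,_=snap('scene','s5'); b,d=snap('top','t5')
A=cv2.resize(cv2.cvtColor(a,4)[130:290,200:380],(540,480),interpolation=2); B=cv2.resize(cv2.cvtColor(b,4)[170:290,220:340],(480,480),interpolation=2)
cv2.imwrite('pics/c5.png',cv2.resize(np.hstack([A,B]),(800,376)))
print(proj('scene',lamp(0,.28,.205)),proj('top',lamp(0,.28,.205)),proj('scene',lamp(.0185,.125,.205)))
P=cloud('top',d); s=P[190:260,230:330].reshape(-1,3); s=s[s[:,2]>.2]; s=s-L0; q=np.c_[s@xl,s@yl,s[:,2]]
for y in np.arange(.26,.42,.01):
    k=q[(abs(q[:,1]-y)<.005)&(abs(q[:,0])<.01)]
    if len(k): print(y.round(3),k[:,2].max().round(4))
E
```

```text
(np.float64(326.40864568141126), np.float64(235.8236459237379)) (np.float64(284.8152017189577), np.float64(218.11223321833307)) (np.float64(272.925639248821), np.float64(197.41252177162377))
0.26 0.22
0.27 0.2198
0.28 0.2197
0.29 0.2184
0.3 0.2174
0.31 0.219
0.32 0.221
0.33 0.2188
0.34 0.2177
0.35 0.2176
0.36 0.2179
0.37 0.2178
0.38 0.2133
```

View pics/c5.png

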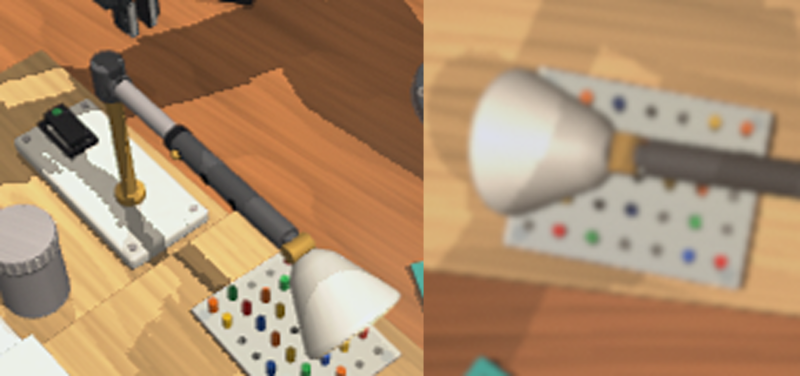

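The crop shows the button out through the hole at the tube's inner end (crop 177,153), with the tube drawn to 80 mm and the shade's top line level, so its tilt is about 1.15. Now to plan the shade push with the tool leaning 25° outward.

```bash
cat >> h.py <<'E'
a=np.radians(25); XD=-np.sin(a)*yl-np.cos(a)*zl
def rel(y,z): return lamp(0,.28+y/1000,.205+z/1000)
E
python3 - <<'E'
from h import *
print(ctrl.get_obs()['opening'],to(rel(90,60),xl,XD))
E
```

```text
0.003685538320366019 (array([  49.1,    2.3, -300.5]), array([  0.2, -25. ,   0. ]))
```

Call:
step_arm:
  motion:
    - [0,0,-40,0,0,0,255]
    - [0,0,-85,0,-4,0,255]
    - [0,0,-130,0,-9,0,255]
    - [0,1,-175,0,-14,0,255]
    - [0,2,-220,0,-19,0,255]
    - [0,2,-265,0,-25,0,255]
    - [20,2,-300,0,-25,0,255]
    - [49,2,-300,0,-25,0,255]
    - [49,2,-300,0,-25,0,255]

```text
time_s: 10.45
eef_pos: [0.5553, 0.1868, 0.342]
eef_rot: [-0.552, -0.403, -0.354, 0.638]
wrist_force: [-0.1, -0.3, 0.0]
opening: -0.001
```

```bash
python3 - <<'E'
from h import *
for y,z in [(85,25),(82,10),(78,-5),(81,-24),(82,-42),(71.4,-60.5),(64,-68),(54.8,-74.5),(52,-76)]: print(y,z,to(rel(y,z),xl,XD))
E
```

```text
85 25 (array([31.5,  2.7, -8.3]), array([0.5, 0.1, 0.1]))
82 10 (array([ 46.3,   2.8, -12. ]), array([0.5, 0.1, 0.1]))
78 -5 (array([ 61.6,   2.8, -14.7]), array([0.5, 0.1, 0.1]))
81 -24 (array([ 77.5,   3. , -25.5]), array([0.5, 0.1, 0.1]))
82 -42 (array([ 93.4,   3.1, -34. ]), array([0.5, 0.1, 0.1]))
71.4 -60.5 (array([114.7,   3.1, -32.3]), array([0.5, 0.1, 0.1]))
64 -68 (array([124.6,   3.1, -28.8]), array([0.5, 0.1, 0.1]))
54.8 -74.5 (array([134.4,   3.1, -23.2]), array([0.5, 0.1, 0.1]))
52 -76 (array([136.9,   3.1, -21.3]), array([0.5, 0.1, 0.1]))
```

Call:
step_arm:
  motion:
    - [31,3,-8,0,0,0,255]
    - [46,3,-12,0,0,0,255]
    - [54,3,-13,0,0,0,255]
    - [62,3,-15,0,0,0,255]
    - [70,3,-20,0,0,0,255]
    - [78,3,-25,0,0,0,255]
    - [86,3,-30,0,0,0,255]
    - [93,3,-34,0,0,0,255]
    - [93,3,-34,0,0,0,255]

```text
time_s: 11.58
eef_pos: [0.5585, 0.1764, 0.2455]
eef_rot: [-0.552, -0.406, -0.352, 0.638]
wrist_force: [0.6, -0.0, -0.2]
opening: -0.002
```

```bash
python3 - <<'E'
from h import *
for y,z in [(71.4,-60.5),(64,-68),(54.8,-74.5),(52,-76)]: print(y,z,to(rel(y,z),xl,XD))
a,_=snap('scene','s6'); cv2.imwrite('pics/c6.png',cv2.resize(cv2.cvtColor(a,4)[130:330,220:420],(600,600),interpolation=2))
E
```

```text
71.4 -60.5 (array([23.1, -2.1, -0.2]), array([ 0.2,  0. , -0. ]))
64 -68 (array([33. , -2.2,  3.4]), array([ 0.2,  0. , -0. ]))
54.8 -74.5 (array([42.8, -2.2,  9. ]), array([ 0.2,  0. , -0. ]))
52 -76 (array([45.3, -2.2, 10.9]), array([ 0.2,  0. , -0. ]))
```

View pics/c6.png

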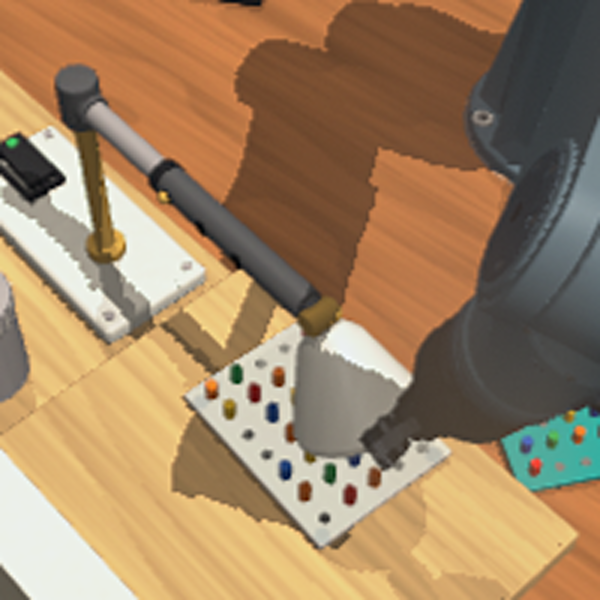

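The fingertips are on the shade's outer side and it has tipped partway down. Continuing the arc.

Call:
step_arm:
  motion:
    - [8,-1,0,0,0,0,255]
    - [16,-2,0,0,0,0,255]
    - [23,-2,0,0,0,0,255]
    - [28,-2,2,0,0,0,255]
    - [33,-2,3.5,0,0,0,255]
    - [38,-2,6,0,0,0,255]
    - [43,-2,9,0,0,0,255]
    - [45,-2,11,0,0,0,255]
    - [45,-2,11,0,0,0,255]

```text
time_s: 12.75
eef_pos: [0.5526, 0.1475, 0.2103]
eef_rot: [-0.552, -0.406, -0.352, 0.638]
wrist_force: [-0.6, 0.3, 0.1]
opening: 0.001
```

No contact force yet, so I'll push further inward in small steps until the stop is felt.

Call:
step_arm:
  motion:
    - [0.8,0,1.8,0,0,0,255]
    - [1.7,0,3.6,0,0,0,255]
    - [2.1,0,4.5,0,0,0,255]
    - [2.1,0,4.5,0,0,0,255]

```text
time_s: 13.25
eef_pos: [0.5523, 0.1444, 0.2104]
eef_rot: [-0.552, -0.407, -0.353, 0.637]
wrist_force: [0.8, 7.9, -1.1]
opening: -0.002
```

```bash
python3 - <<'E'
from h import *
o=ctrl.get_obs(); v=o['eef_pos']-L0; print(v@yl-.28,v[2]-.205,v@xl,o['wrist_force'])
E
```

```text
0.04848041591620683 -0.07462868271291281 0.0006408763157636533 [ 0.77448795  7.89004268 -1.13316284]
```

Call:
step_arm:
  motion:
    - [0.5,0,1,0,0,0,255]
    - [0.9,0,1.8,0,0,0,255]
    - [0.9,0,1.8,0,0,0,255]

```text
time_s: 13.62
eef_pos: [0.5522, 0.1439, 0.2103]
eef_rot: [-0.552, -0.408, -0.353, 0.636]
wrist_force: [2.0, 11.9, -0.4]
opening: -0.0
```

Call:
step_arm:
  motion:
    - [-4,0,-10,0,0,0,255]
    - [-50,0,-40,0,0,0,255]
    - [-100,0,-50,0,8,0,255]
    - [-150,0,-30,0,17,0,255]
    - [-160,0,10,0,25,0,255]
    - [-160,0,10,0,25,0,255]

```text
time_s: 14.38
eef_pos: [0.5615, 0.1951, 0.3638]
eef_rot: [0.463, 0.538, 0.46, -0.534]
wrist_force: [0.0, -0.4, -1.4]
opening: -0.002
```

```bash
python3 - <<'E'
from h import *
a,_=snap('scene','s7'); b,d=snap('top','t7')
A=cv2.resize(cv2.cvtColor(a,4)[130:290,230:390],(400,400),interpolation=2); B=cv2.resize(cv2.cvtColor(b,4)[170:290,240:360],(400,400),interpolation=2)
cv2.imwrite('pics/c7.png',np.hstack([A,B]))
print(to(lamp(0,-.145,.20),xl)); print(to(lamp(0,-.145,.30),xl))
for n in('scene','top'):print([np.round(proj(n,rel(y,z)),0).tolist() for y,z in[(0,0),(49,-80),(-49,-80)]])
E
```

```text
(array([ 80.5,  -1.3, 527.3]), array([0.1, 0.1, 0. ]))
(array([-19.5,  -1.3, 527.4]), array([0.1, 0.1, 0. ]))
[[326.0, 236.0], [341.0, 272.0], [311.0, 244.0]]
[[285.0, 218.0], [264.0, 219.0], [309.0, 226.0]]
```

View pics/c7.png

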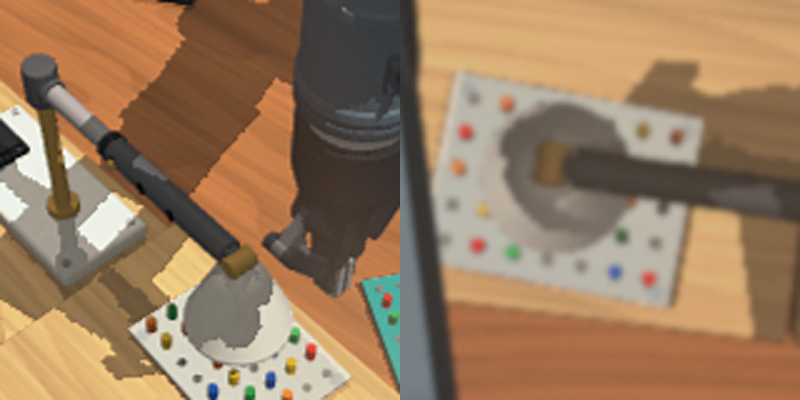

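The shade now hangs straight down: its rim's left edge in the top view is at u=264, as predicted. On to the switch.

Call:
step_arm:
  motion:
    - [-20,0,30,0,0,0,255]
    - [-20,0,85,0,0,0,255]
    - [-20,0,145,0,0,0,255]
    - [-20,0,205,0,0,0,255]
    - [-20,0,265,0,0,0,255]
    - [-20,-1,325,0,0,0,255]
    - [-20,-1,385,0,0,0,255]
    - [-20,-1,445,0,0,0,255]
    - [-20,-1,500,0,0,0,255]
    - [-20,-1,527,0,0,0,255]

```text
time_s: 15.72
eef_pos: [0.4834, -0.324, 0.3769]
eef_rot: [-0.461, -0.534, -0.464, 0.535]
wrist_force: [1.1, 0.3, -0.2]
opening: 0.001
```

Call:
step_arm:
  motion:
    - [0,0,0,0,0,0,255]
    - [60,0,0,0,0,0,255]
    - [120,0,0,0,0,0,255]
    - [180,0,0,0,0,0,255]
    - [220,0,0,0,0,0,255]
    - [220,0,0,0,0,0,255]

```text
time_s: 16.48
eef_pos: [0.4823, -0.3184, 0.1552]
eef_rot: [-0.46, -0.534, -0.467, 0.534]
wrist_force: [-0.0, -0.1, -0.1]
opening: -0.001
```

```bash
python3 - <<'E'
from h import *
print(to(lamp(0,-.146,.047),xl),ctrl.get_obs()['wrist_force'])
E
```

```text
(array([28.2,  0.9,  6.6]), array([ 0.4, -0.3,  0.5])) [-0.02165918 -0.06535457 -0.08648383]
```

Call:
step_arm:
  motion:
    - [15,1,8,0,0,0,255]
    - [22,1,8,0,0,0,255]
    - [26,1,8,0,0,0,255]
    - [30,1,8,0,0,0,255]
    - [33,1,8,0,0,0,255]
    - [36,1,8,0,0,0,255]
    - [36,1,8,0,0,0,255]

```text
time_s: 17.35
eef_pos: [0.4839, -0.331, 0.124]
eef_rot: [-0.463, -0.535, -0.462, 0.535]
wrist_force: [-1.1, -1.4, 1.9]
opening: -0.001
```

Call:
step_arm:
  motion:
    - [1,0,-3,0,0,0,255]
    - [3,0,-5,0,0,0,255]
    - [5,0,-5,0,0,0,255]
    - [5,0,-5,0,0,0,255]

```text
time_s: 17.85
eef_pos: [0.485, -0.3272, 0.1206]
eef_rot: [-0.464, -0.534, -0.462, 0.535]
wrist_force: [-2.9, -3.3, 11.1]
opening: -0.0
```

Call:
step_arm:
  motion:
    - [2,0,0,0,0,0,255]
    - [3,0,0,0,0,0,255]
    - [3,0,0,0,0,0,255]

```text
time_s: 18.23
eef_pos: [0.4851, -0.3273, 0.1201]
eef_rot: [-0.465, -0.534, -0.461, 0.535]
wrist_force: [-10.0, 1.9, 26.1]
opening: 0.005
```

The rocker is at a firm stop with the dot down about 6.5 mm. Retract clear and inspect.

Call:
step_arm:
  motion:
    - [-20,0,0,0,0,0,255]
    - [-80,0,0,0,0,0,255]
    - [-140,0,0,0,0,0,255]
    - [-200,0,0,0,0,0,255]
    - [-260,0,20,0,0,0,255]
    - [-280,0,80,0,0,0,255]
    - [-280,0,80,0,0,0,255]

```text
time_s: 19.1
eef_pos: [0.4723, -0.4076, 0.3966]
eef_rot: [-0.463, -0.535, -0.461, 0.535]
wrist_force: [-0.3, 0.3, -1.3]
opening: 0.001
```

```bash
python3 - <<'E'
from h import *
a,_=snap('scene','s8'); b,d=snap('top','t8')
A=cv2.resize(cv2.cvtColor(a,4)[130:290,190:350],(500,500),interpolation=2); B=cv2.resize(cv2.cvtColor(b,4)[150:290,235:325],(300,467),interpolation=2)
cv2.imwrite('pics/c8.png',np.hstack([A,np.vstack([B,np.zeros((33,300,3),np.uint8)])]))
P=cloud('top',d)
b=(P[...,2]>.146)&(P[...,2]<.174); b[:,:236]=0; b[:,340:]=0; b[:185]=0;b[270:]=0
print('board',cv2.minAreaRect(P[b][:,:2].astype(np.float32)*1000))
for n,(u,v) in dict(tin=(412,176),rook=(518,192)).items(): print(n,P[v,u].round(3))
P0=cloud('top',np.load('pics/top0.npy'))
for k,Q in(('before',P0),('after',P)):
    print(k)
    for y in (-.15,-.145,-.14,-.13,-.12,-.11,-.105):
        u,v=proj('top',lamp(0,y,.042)); print(y,(np.median(Q[int(v)-2:int(v)+3,int(u)-1:int(u)+2,2])-.08).round(4))
E
```

```text
board ((542.0472412109375, 94.93568420410156), (169.26559448242188, 129.52442932128906), 79.27303314208984)
tin [ 0.65  -0.175  0.185]
rook [ 0.62  -0.416  0.162]
before
-0.15 0.0476
-0.145 0.0469
-0.14 0.0454
-0.13 0.0427
-0.12 0.042
-0.11 0.0403
-0.105 0.0402
after
-0.15 0.0391
-0.145 0.0398
-0.14 0.0397
-0.13 0.0421
-0.12 0.045
-0.11 0.0463
-0.105 0.0463
```

View pics/c8.png

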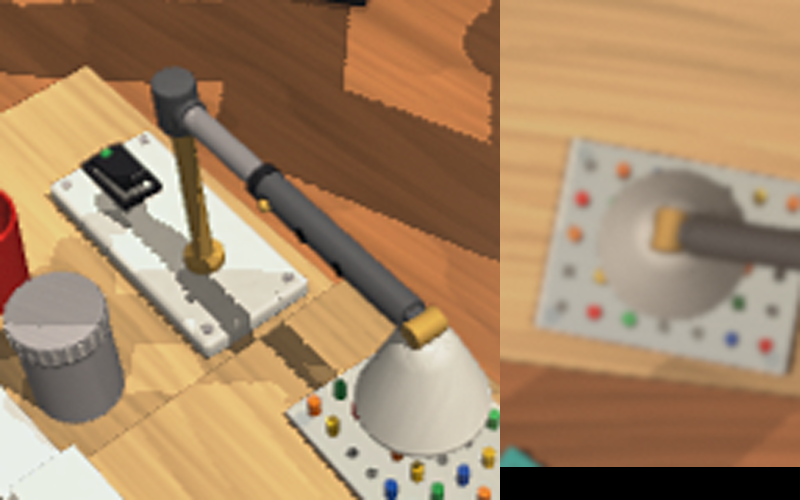

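The rocker has flipped: its dot end went from 47 to 39 mm and the other end rose from 40 to 46 mm. The brass button stands out at crop (265,205), the shade is straight down over the board, and the board, tin and rook are unmoved.

```bash
python3 -c "
from bench import ctrl
print(ctrl.hand_in(), ctrl.get_obs()['time_s'])"
```

```text
the job is handed in; nothing more can be done
the job is handed in; nothing more can be done
```

The lamp is set and I handed the job in at about 19 s, with the robot clear of everything.

- **Arm:** I pinched the button flush and drew the tube to the 40 mm hole, then pressed it again and drew to the 80 mm hole. Each time the tube stopped firmly. In the last picture the brass button stands out through the hole. The board's middle calls for 78 mm, so the pivot is within about 3 mm of being above it.
- **Shade:** I pushed it down until it pressed against its stop at about 12 N. In both views it hangs straight down.
- **Switch:** I pressed the rocker at the green dot to a firm stop. The dot end dropped about 8 mm and the other end rose about 6 mm, so it is on.
- **Other items:** The board, tin and rook measured the same before and after, to within about 3 mm. I did not measure the dice cup again, but the robot never went near it.

No checks failed or disagreed. The highest wrist force I saw at the end of a move was about 28 N.

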